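# Push the lunch box into the packing corner

## Robot

A 6-joint arm with a two-finger parallel gripper is mounted at the origin on the work surface. World frame = base frame: x ahead of the robot, y to its left, z up, the work surface at z = 0. Lengths are in m, angles in rad, forces in N, time in s.
With the tool pointing down it reaches from about 0.25 to 0.775 m from the base axis. Payload 4 kg.
Tool frame: the origin (TCP) lies at the very end of the fingers, on their centre line; the grasp point (between the pads) lies 19 mm behind it; y points along the fingers, x is the direction in which the jaws open and shut, and the axes are right-handed (so a half turn about y gives the same grasp; the last joint's range is limited). The gripper opens to 94 mm and grips with 3 to 60 N. Pads are 16 mm wide; open, the fingers measure 119 mm over their backs; the gripper's body (75 mm by 177 mm) begins 78 mm behind the grasp point.
Start: joints at [-1.345, 0.087, 1.371, -0, 1.684, -0.103], TCP at [0.178, -0.521, 0.206] pointing down, gripper open.
Joint ranges: [-3.1, 3.1], [-0.76, 2.03], [0.27, 2.55], [-1.08, 4.22], [0.17, 2.65], [-2.57, 2.57]. Speed limits (rad/s): [2.79, 2.79, 3.14, 3.14, 3.14, 3.14].

## Interface

Orientations are given as [roll, pitch, yaw] about the fixed x, y, z axes, in that order (R = Rz(yaw) Ry(pitch) Rx(roll)).
In Python, from bench import robot gives the robot as it stands.
- The arm moves only by the shell command python3 -m handwheel 'ROWS' [OPENING]. ROWS is JSON, a list of rows, each an object with "delta_pos": the shift along the tool's x, y, z in mm, a list of three; "yaw": the turn about the tool's y in rad. A call has 1 to 12 rows; each row is the pose to reach, as a shift and turn from the pose commanded when the call began, along the tool's axes at that moment; what a row does not reach only later rows make up. A row lasts 1/10 s, in which the tool goes at most 50 mm and 8.59 degrees, less where a joint would pass 70% of its speed; a pose out of reach is approached as far as the arm can. A call with a gripper value outside its range is refused whole. OPENING is the closure in counts, from 0 (fully open) to 255 (shut), set as the call begins (- or left out, the last holds). The fingers move at their own pace and stop on an object; the grip force is fixed at half the most. Time passes only in rows, so rows that repeat a pose let the fingers close. It gives the time, the measured TCP pose, the force and the opening at its end, in the units of the state.
- robot.get_obs(): the state, without advancing time (a new reading comes with each control period).
- robot.snapshot(name): name is "scene" or "top" or "wrist"; returns a dict with "image" (400x640x3 uint8, red, green, blue), "fx", "fy", "cx", "cy" (pixels), "k1" (the pictures are not rectified: a ray, as slopes to the right and down, at radius r is drawn at 1 + k1 r^2 times it, then the intrinsics apply), "rvec" (rotation vector, rad) and "tvec" (3), from world to camera coordinates, as OpenCV has them. Camera axes: x right, y down, z forward; pixel columns grow to the right and rows downward; lengths in m; the calibration is good to about 2 mm. A picture is of the moment at which its call begins. There is no depth.
- robot.close_job(): hands the job in, once; it reports no verdict.
The state is a dict: "time": time; "joint_positions": joint angles; "qvel": joint speeds; "joint_torque": joint torques, N m; "tool_pos": TCP position; "ee_rot": TCP orientation; "wrist_force": force on the tool from outside, world axes, zero at the start; "wrist_torque": the same for the moment, N m; "width": finger opening in m.
Only numpy, scipy, OpenCV 4.12 (cv2) and the standard library are available. Lean on these libraries where they do the work, as an engineer would, in place of code of your own. Each camera call takes 0.05 s, during which the arm holds its last target.

## Task

Push the big rectangular lunch box across the steel table with the fingertips until its long side lies flat against the rail, and only then push it sideways to the white block at one end of the rail, so that it finishes snug in the corner: long side flat against the rail and short end against the block. Only push it: the box must stay flat on the table, never lifted or tipped. Leave all the other things standing where they are, and take the hand away at the end.

Things in the scene. Friction and masses are not known exactly. Their poses are not given: they have to be found in the camera images.
- lunchbox: the big closed lunch box, loose: black with a grey lid, a plain upright block with vertical sides, 110 mm along its own x, 160 mm along its own y (the long side), 50 mm tall, about 0.4 kg. Origin at the centre of its underside, z up. It starts on the robot's side of the rail, 50 mm or more short of it and up to 0.35 rad out of line with it, and slides on the table.
- rail: a low straight white plastic rail fixed to the table, 540 mm long along its own y, 30 mm tall and 12 mm thick, with a 3 mm foot behind it. Origin at table height on its near face (the face the box is to lie against), midway along its length; its x axis points away from the robot, square to that face, so the box lies on the -x side and, flat against the rail, has its origin at x = -55 mm in this frame.
- stop: the white plastic end block, fixed to the table on the near side of the rail at one end of it (centre 240 mm from the middle, at the rail's +y or -y end: it changes between runs): 90 mm along its own x, 30 mm along its own y, 40 mm tall, axes parallel to the rail's. Origin at the centre of its underside, 55 mm in front of the rail's near face. The box's short end comes against its inner face, so the box's origin is then 95 mm from the block's along y.
- bowl: bystander: small black bowl, 76 mm across, 45 mm tall, standing at the end of the rail where the block is not, 240 mm from the rail's middle. Origin at the centre of its underside.
- smallbox: bystander: small square lunch box, black with a grey lid, 75 x 75 x 45 mm. Origin at the centre of its underside. It stands to one side of the big box, about 275 mm along the rail from its middle and 175 mm in front of the rail.
- beaker: bystander: open steel cup, 68 mm across, 60 mm tall. Origin at the centre of its underside. It stands to the other side of the big box, equally far off.
- bottle: bystander: white bottle with a blue cap, 60 mm across, 160 mm tall, beyond the rail. Origin at the centre of its underside.
- jar: bystander: glass jar with a steel lid, 72 mm across, 80 mm tall, beyond the rail. Origin at the centre of its underside.
- spoon: bystander: metal spoon, 150 mm long along its own x, lying beyond the rail. Origin under its middle.

How it is judged:
On the way, in this order (a step that is already met when the one before it is completed fails the run):
1. the lunch box's long side lies flat against the rail, before it has reached the block (x of lunchbox in the frame of rail above -0.061 m and angle between the y axis of lunchbox and the y axis of rail, either way round below 0.06 rad and height (world z) of lunchbox below 0.006 m and angle between lunchbox's own z axis and vertical below 0.05 rad), for 0.1 s.
2. the lunch box is in the corner: flat against the rail and up to the block (x of lunchbox in the frame of rail above -0.06 m and angle between the y axis of lunchbox and the y axis of rail, either way round below 0.05 rad and height (world z) of lunchbox below 0.006 m and angle between lunchbox's own z axis and vertical below 0.05 rad and y of lunchbox in the frame of stop between -0.1 and 0.1 m), for 0.1 s.
At the end, for the whole second after the job is handed in: The lunch box stands flat and still on the table, its long side against the rail (middle within 5 mm of touching, in line within 0.05 rad) and its short end against the white block (within 5 mm) (all of step 2 and linear speed of lunchbox below 0.01 m/s).
It fails at once if the lunch box is lifted or tipped (height (world z) of lunchbox above 0.01 m or angle between lunchbox's own z axis and vertical above 0.15 rad).
It fails at once if another thing is moved more than 20 mm or tipped over (distance of any of bowl, smallbox, beaker, bottle, jar, spoon from where it was at the start of the episode above 0.02 m or angle between any of bowl, smallbox, beaker, bottle, jar's own z axis and vertical above 0.3 rad).
It also fails if it takes over 67 s, if anything falls off the work surface, if the arm or the gripper's body presses on something with over 40 N, if the wrist force passes 120 N, or if a joint passes its speed limit or range.

## Working session

There is one attempt and no reset: what is moved stays moved. The work goes in short steps, Python scripts to look and compute and a shell command to move; the robot and the scene stay as the last step left them, time stands still between calls to the robot, and variables do not carry over. Pictures are saved under pics/ and viewed, and the job is handed in when it is done.

```bash
mkdir -p pics; ls
python3 - <<'E'
from bench import robot
import cv2
o=robot.get_obs()
for k in o: print(k,o[k])
for n in ("top","scene"):
    s=robot.snapshot(n); cv2.imwrite(f"pics/{n}0.png",s["image"][:,:,::-1])
    print(n,{k:v for k,v in s.items() if k!="image"})
E
```

```text
pics
time 0.0
joint_positions [-1.34509474e+00  8.79282674e-02  1.37223297e+00 -1.51259290e-05
  1.68357879e+00 -1.03135871e-01]
qvel [-6.18813559e-04  4.40522629e-04 -6.70409541e-04 -7.40992773e-05
 -7.63793784e-04  7.10140996e-04]
joint_torque [-1.97444111e-03 -3.40181100e+01 -3.02427471e+01  7.15952972e-02
  3.31034989e-02 -1.76151698e-04]
tool_pos [ 0.17746931 -0.52001153  0.20432958]
ee_rot [-1.5705902   0.00213751 -1.24196034]
wrist_force [ 0.79535727 -0.23650602 -0.2965082 ]
wrist_torque [-0.00187381 -0.0032082   0.00023967]
width 0.09387429697516592
top {'fx': 481.8820804292837, 'fy': 481.8820804292837, 'cx': 324.80581772305163, 'cy': 188.7236414476122, 'k1': 0.02985011520656956, 'rvec': array([ 2.17129989, -2.16151146,  0.13919124]), 'tvec': array([-0.00578432,  0.58683243,  1.08661081])}
scene {'fx': 518.7960409091827, 'fy': 518.7960409091827, 'cx': 321.68011684972976, 'cy': 199.77940323720534, 'k1': -0.0025643033054219408, 'rvec': array([ 1.77781154,  1.91912351, -0.64100745]), 'tvec': array([ 0.04276925, -0.43664699,  1.6106594 ])}
```

View pics/top0.png

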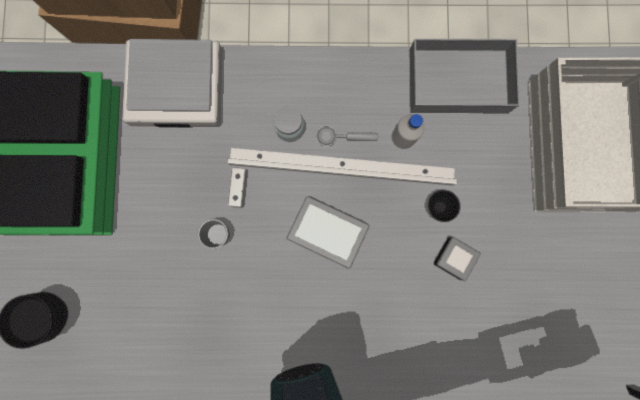

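View pics/scene0.png

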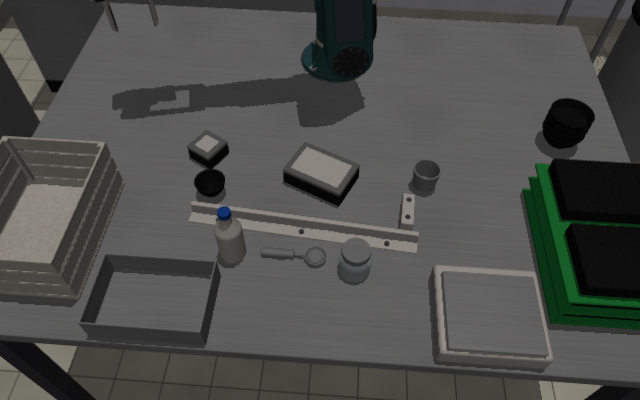

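The top view has the rail from (230,155) to (456,177), the stop at the left (+y) end at (237,187), and the box centred at about (328,232). The bowl is at (443,205), the smallbox at (458,258) and the beaker at (215,233). Next I'll zoom in and measure.

```bash
cat > h.py <<'E'
import numpy as np, cv2
from bench import robot
def cam(s):
    K=np.array([[s["fx"],0,s["cx"]],[0,s["fy"],s["cy"]],[0,0,1]]);R=cv2.Rodrigues(np.array(s["rvec"]))[0]
    return K,np.array([s["k1"],0,0,0,0.]),R,np.array(s["tvec"])
def ray(s,px,z):
    K,d,R,t=cam(s)
    n=cv2.undistortPoints(np.array(px,float).reshape(-1,1,2),K,d).reshape(-1,2)
    v=np.c_[n,np.ones(len(n))]@R; c=-R.T@t
    return (c+v*((z-c[2])/v[:,2])[:,None])
def proj(s,P):
    K,d,R,t=cam(s)
    return cv2.projectPoints(np.array(P,float).reshape(-1,1,3),cv2.Rodrigues(R)[0],t,K,d)[0].reshape(-1,2)
E
python3 - <<'E'
from h import *
for n in ("top","scene"):
    im=cv2.imread(f"pics/{n}0.png")
    c=im[130:290,190:480] if n=="top" else im[120:280,180:460]
    cv2.imwrite(f"pics/{n}0z.png",cv2.resize(c,None,fx=2.75,fy=2.75,interpolation=cv2.INTER_CUBIC))
E
```

```text
(no output)
```

View pics/top0z.png

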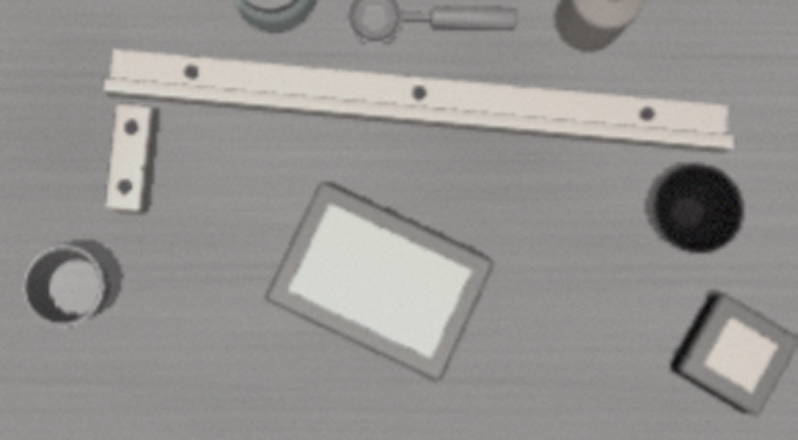

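View pics/scene0z.png

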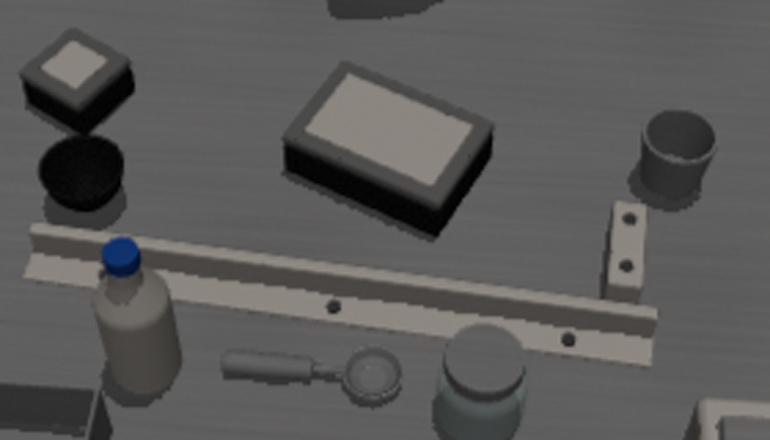

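Run:
```python
from h import *
s=robot.snapshot("top")
zz=lambda p:(np.array(p,float)+.5)/2.75-.5+[190,130]
r=ray(s,zz([(105,92),(733,149)]),.03); print("rail",r)
print("rail len",np.linalg.norm(r[0]-r[1]))
yv=(r[0]-r[1])[:2];print("rail yaw of y-axis", np.arctan2(-yv[0],yv[1]), "mid",r.mean(0))
b=ray(s,zz([(326,183),(492,263),(437,379),(267,297)]),.05);print("box",b,b.mean(0),np.linalg.norm(b-np.roll(b,-1,0),axis=1))
m=ray(s,[(0,0)],0)
# lid white
im=s["image"]; g=im.min(2); mask=((g>170)).astype(np.uint8)
cs,_=cv2.findContours(mask,0,1)
for c in cs:
    if cv2.contourArea(c)>100: 
        rr=cv2.minAreaRect(c);print(rr)
st=ray(s,zz([(117,104),(155,109),(141,211),(107,207)]),.04);print("stop",st,st.mean(0))
d=ray(s,zz([(696,208)]),.045);print("bowl",d)
print("small",ray(s,zz([(740,355)]),.045),"beaker",ray(s,zz([(66,284)]),.06))
lb=ray(s,zz([(330,204),(472,269),(433,358),(290,290)]),.05);print("lid",lb.mean(0),np.arctan2(-(lb[0]-lb[1])[0],(lb[0]-lb[1])[1]))
l=(b[0]-b[1]+b[3]-b[2]);print("box yaw",np.arctan2(-l[0],l[1]))
```

```text
rail [[ 0.64651414  0.22405909  0.03      ]
 [ 0.60042231 -0.31075026  0.03      ]]
rail len 0.5367918540021007
rail yaw of y-axis -0.08597123426645885 mid [ 0.62346822 -0.04334558  0.03      ]
box [[ 0.56753045  0.03491662  0.05      ]
 [ 0.50171672 -0.10289057  0.05      ]
 [ 0.40684612 -0.05715879  0.05      ]
 [ 0.47299337  0.08270401  0.05      ]] [ 0.48727166 -0.01060718  0.05      ] [0.15271631 0.10531774 0.15471607 0.10592872]
((458.95587158203125, 258.5735168457031), (20.06533432006836, 19.207839965820312), 30.963754653930664)
((327.7353515625, 231.59295654296875), (57.80565643310547, 35.77243423461914), 25.64100456237793)
((235.9634246826172, 186.8292694091797), (11.816173553466797, 37.21542739868164), 6.340191841125488)
((342.5283203125, 165.2475128173828), (229.23941040039062, 15.252144813537598), 5.247138977050781)
((598.6968994140625, 139.04461669921875), (136.1789093017578, 73.16497039794922), 86.8201675415039)
((169.59320068359375, 80.89188385009766), (92.32723236083984, 78.82238006591797), 0.6585431694984436)
((554.8316040039062, 28.3665828704834), (22.571802139282227, 26.31712532043457), 2.862405300140381)
((620.5, 23.5), (21.0, 29.0), 0.0)
((588.0, 24.0), (34.0, 36.0), 90.0)
((460.5, 22.0), (30.0, 23.0), 90.0)
((427.86474609375, 23.012296676635742), (30.782154083251953, 38.47769546508789), 84.80557250976562)
((388.0, 24.0), (34.0, 36.0), 90.0)
((303.5, 23.0), (34.0, 27.0), 90.0)
((268.5, 23.0), (34.0, 37.0), 90.0)
((229.0, 22.0), (34.0, 36.0), 90.0)
stop [[0.63462601 0.21179334 0.04      ]
 [0.63055698 0.17977251 0.04      ]
 [0.54427336 0.18945986 0.04      ]
 [0.54749943 0.21783494 0.04      ]] [0.58923894 0.19971516 0.04      ]
bowl [[ 0.54863189 -0.27417413  0.045     ]]
small [[ 0.42735112 -0.30723604  0.045     ]] beaker [[0.48285599 0.24553652 0.06      ]]
lid [ 0.48732921 -0.01122918  0.05      ] -0.4251852973590289
box yaw -0.4436473527325564
```

```bash
python3 -m handwheel '[{"delta_pos":[-435,0,348],"yaw":0.415},{"delta_pos":[-435,0,348],"yaw":0.415},{"delta_pos":[-435,0,348],"yaw":0.415},{"delta_pos":[-435,0,348],"yaw":0.415},{"delta_pos":[-435,0,348],"yaw":0.415},{"delta_pos":[-435,0,348],"yaw":0.415},{"delta_pos":[-435,0,348],"yaw":0.415},{"delta_pos":[-435,0,348],"yaw":0.415},{"delta_pos":[-435,0,348],"yaw":0.415},{"delta_pos":[-435,0,348],"yaw":0.415},{"delta_pos":[-435,0,348],"yaw":0.415},{"delta_pos":[-435,0,348],"yaw":0.415}]' 60
```

```text
time: 1.35
tool_pos: [0.3668, 0.0084, 0.2053]
ee_rot: [-1.571, 0.002, -1.647]
wrist_force: [-0.5, -0.5, 0.0]
width: 0.0716
```

```bash
python3 -m handwheel '[{"delta_pos":[0,50,0],"yaw":0.005},{"delta_pos":[0,100,0],"yaw":0.005},{"delta_pos":[0,140,0],"yaw":0.005},{"delta_pos":[0,165,0],"yaw":0.005},{"delta_pos":[0,180,0],"yaw":0.005},{"delta_pos":[0,190,0],"yaw":0.005},{"delta_pos":[0,190,0],"yaw":0.005},{"delta_pos":[0,190,0],"yaw":0.005}]' 60
cat > look.py <<'E'
from h import *
import sys
o=robot.get_obs();x0=np.array([.6235,-.0433]);X=np.array([.9963,-.0859]);Y=np.array([.0859,.9963])
p=np.array(o["tool_pos"]);d=p[:2]-x0
print("t",o["time"],"tool rail xy mm",1e3*d@X,1e3*d@Y,"z",p[2]*1e3,"yaw err",o["ee_rot"][2]+1.6568,"F",np.round(o["wrist_force"],1))
s=robot.snapshot("top");im=s["image"]
g=im.min(2);mask=(g>165).astype(np.uint8);cs,_=cv2.findContours(mask,0,1)
for c in cs:
    (u,v),(w,h),a=r=cv2.minAreaRect(c)
    if 600<w*h<3500 and 220<u<460 and 120<v<300:
        q=ray(s,cv2.boxPoints(r),.05);e=q-np.roll(q,-1,0);L=np.linalg.norm(e,axis=1);i=L.argmax();m=q.mean(0)[:2]-x0
        an=np.arctan2(-e[i][0],e[i][1])+.086;an=(an+np.pi/2)%np.pi-np.pi/2
        print("white",np.round([u,v]),"size",np.round(L[:2]*1e3),"rail xy mm",np.round([1e3*m@X,1e3*m@Y],1),"ang",round(an,3))
cv2.imwrite(f"pics/{sys.argv[1]}.png",cv2.resize(im[130:290,190:480,::-1],None,fx=2.75,fy=2.75,interpolation=cv2.INTER_CUBIC))
E
python3 look.py a1
```

```text
time: 2.15
tool_pos: [0.367, 0.003, 0.0161]
ee_rot: [-1.57, -0.0, -1.663]
wrist_force: [-0.1, 0.5, 0.4]
width: 0.0717
t 2.15 tool rail xy mm -259.49924742623216 24.123894275080747 z 16.11967359839264 yaw err -0.005831214488156267 F [-0.1  0.5  0.4]
white [328. 232.] size [ 81. 133.] rail xy mm [-138.3   21.5] ang -0.342
```

View pics/a1.png

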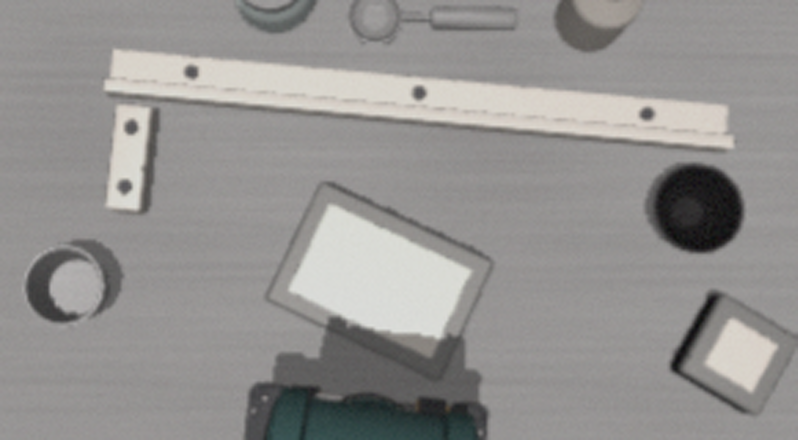

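The tool is behind the box, whose lid centre is at (350,285) in the zoom. Starting the push.

```bash
python3 -m handwheel '[{"delta_pos":[0,0,10]},{"delta_pos":[0,0,20]},{"delta_pos":[0,0,28]},{"delta_pos":[0,0,34]},{"delta_pos":[0,0,40]},{"delta_pos":[0,0,46]},{"delta_pos":[0,0,52]},{"delta_pos":[0,0,58]},{"delta_pos":[0,0,64]},{"delta_pos":[0,0,70]},{"delta_pos":[0,0,75]},{"delta_pos":[0,0,80]}]'
python3 look.py a2
```

```text
t 2.2 tool rail xy mm -259.0858832983608 24.21856619454827 z 16.544759797338358 yaw err -0.005690571848831372 F [ 0.7 -0.8  0.2]
white [328. 231.] size [ 82. 133.] rail xy mm [-138.3   21.4] ang -0.347invalid input at $[0]: expected keys delta_pos, yaw
```

View pics/a2.png

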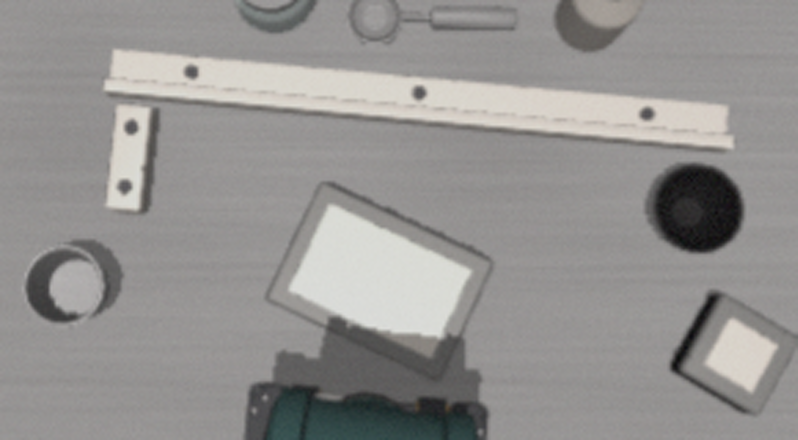

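The call was refused because each row needs a yaw, so nothing has moved. I'll send it again with yaw included.

```bash
python3 -m handwheel '[{"delta_pos":[0,0,10],"yaw":0},{"delta_pos":[0,0,20],"yaw":0},{"delta_pos":[0,0,28],"yaw":0},{"delta_pos":[0,0,34],"yaw":0},{"delta_pos":[0,0,40],"yaw":0},{"delta_pos":[0,0,46],"yaw":0},{"delta_pos":[0,0,52],"yaw":0},{"delta_pos":[0,0,58],"yaw":0},{"delta_pos":[0,0,64],"yaw":0},{"delta_pos":[0,0,70],"yaw":0},{"delta_pos":[0,0,75],"yaw":0},{"delta_pos":[0,0,80],"yaw":0}]'
python3 look.py a3
```

```text
time: 3.45
tool_pos: [0.4466, -0.0039, 0.0154]
ee_rot: [-1.571, -0.0, -1.662]
wrist_force: [-2.0, -0.5, -1.2]
width: 0.0711
t 3.45 tool rail xy mm -179.6658894405206 24.081395085642963 z 15.420959750074914 yaw err -0.005160764545416807 F [-2.  -0.5 -1.2]
white [325. 215.] size [ 70. 134.] rail xy mm [-100.8   30.5] ang -0.107
```

View pics/a3.png

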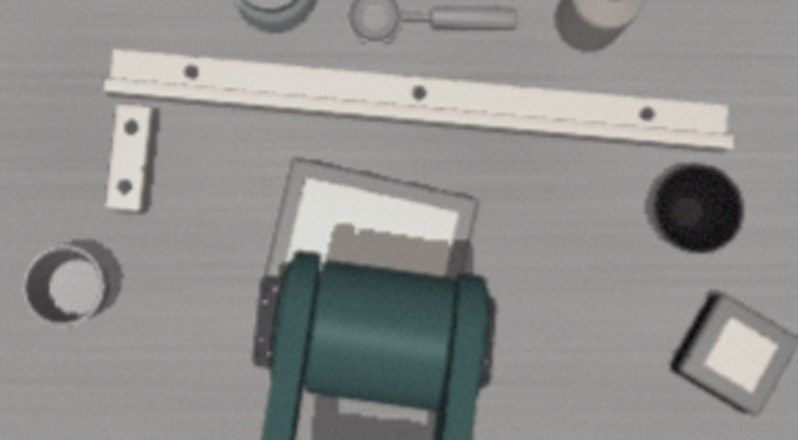

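The box is turning into line, down from -0.34 to -0.11 rad. Its far edge runs from (297,158) to (477,198) in the zoom. I'll keep pushing.

```bash
python3 -m handwheel '[{"delta_pos":[0,0,5],"yaw":0},{"delta_pos":[0,0,10],"yaw":0},{"delta_pos":[0,0,15],"yaw":0},{"delta_pos":[0,0,20],"yaw":0},{"delta_pos":[0,0,25],"yaw":0},{"delta_pos":[0,0,30],"yaw":0},{"delta_pos":[0,0,35],"yaw":0},{"delta_pos":[0,0,40],"yaw":0},{"delta_pos":[0,0,44],"yaw":0},{"delta_pos":[0,0,48],"yaw":0},{"delta_pos":[0,0,50],"yaw":0},{"delta_pos":[0,0,50],"yaw":0}]'
python3 look.py a4
```

```text
time: 4.7
tool_pos: [0.4966, -0.0083, 0.0155]
ee_rot: [-1.57, 0.0, -1.662]
wrist_force: [-2.0, -0.3, 2.4]
width: 0.072
t 4.7 tool rail xy mm -129.47517251738478 23.942899556164836 z 15.531925442538306 yaw err -0.005248099631280478 F [-2.  -0.3  2.4]
white [324. 188.] size [133.  44.] rail xy mm [-41.4  38.7] ang 0.091
```

View pics/a4.png

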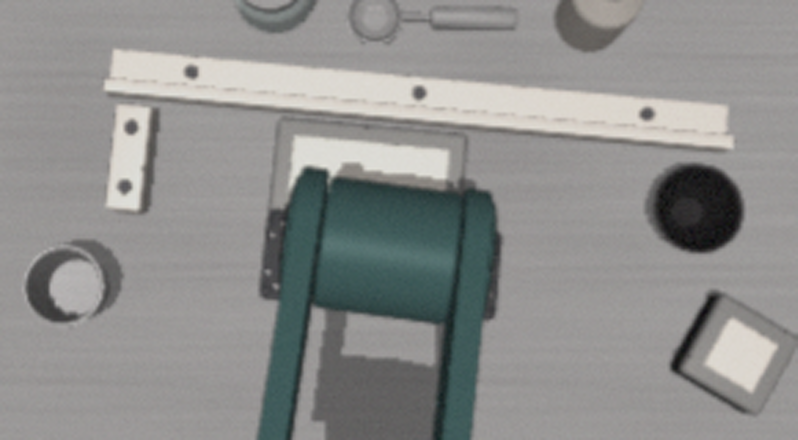

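The box is nearly parallel, with its far edge at (280,120)-(466,135) and a gap of about 8 mm. Now a slow press against the rail.

```bash
python3 -m handwheel '[{"delta_pos":[0,0,2],"yaw":0},{"delta_pos":[0,0,4],"yaw":0},{"delta_pos":[0,0,6],"yaw":0},{"delta_pos":[0,0,7],"yaw":0},{"delta_pos":[0,0,8],"yaw":0},{"delta_pos":[0,0,8],"yaw":0}]'
python3 -m handwheel '[{"delta_pos":[0,0,1],"yaw":0},{"delta_pos":[0,0,2],"yaw":0},{"delta_pos":[0,0,2],"yaw":0}]'
python3 look.py a5
```

```text
time: 5.35
tool_pos: [0.5041, -0.0091, 0.0155]
ee_rot: [-1.57, -0.0, -1.662]
wrist_force: [-4.7, 0.3, 2.6]
width: 0.0717
time: 5.65
tool_pos: [0.5061, -0.0093, 0.0154]
ee_rot: [-1.571, -0.0, -1.662]
wrist_force: [-3.9, 1.1, 3.2]
width: 0.0719
t 5.65 tool rail xy mm -119.9040707672236 23.78527084703461 z 15.429438685366902 yaw err -0.00521540779822649 F [-3.9  1.1  3.2]
white [324. 182.] size [131.  35.] rail xy mm [-27.5  38.8] ang 0.092
```

View pics/a5.png

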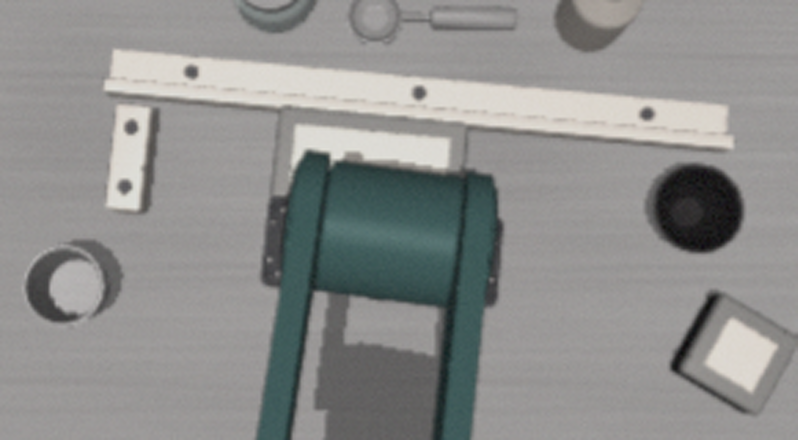

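```bash
python3 -m handwheel '[{"delta_pos":[0,0,1],"yaw":0},{"delta_pos":[0,0,2],"yaw":0},{"delta_pos":[0,0,2],"yaw":0}]'
python3 -m handwheel '[{"delta_pos":[0,0,1],"yaw":0},{"delta_pos":[0,0,1],"yaw":0},{"delta_pos":[0,0,1],"yaw":0}]'
```

```text
time: 6.0
tool_pos: [0.5068, -0.0094, 0.0155]
ee_rot: [-1.574, -0.0, -1.662]
wrist_force: [-8.0, 0.3, 5.5]
width: 0.0716
time: 6.3
tool_pos: [0.5068, -0.0094, 0.0155]
ee_rot: [-1.576, -0.0, -1.662]
wrist_force: [-10.5, -0.4, 8.2]
width: 0.0716
```

The tool has stalled and the force is rising, so the box is on the rail. I'll press slightly more, back away and look.

```bash
python3 -m handwheel '[{"delta_pos":[0,0,1],"yaw":0},{"delta_pos":[0,0,2],"yaw":0},{"delta_pos":[0,0,2],"yaw":0},{"delta_pos":[0,0,2],"yaw":0}]'
python3 -m handwheel '[{"delta_pos":[0,0,-5],"yaw":0},{"delta_pos":[0,0,-20],"yaw":0},{"delta_pos":[0,0,-60],"yaw":0},{"delta_pos":[0,0,-100],"yaw":0},{"delta_pos":[0,-40,-130],"yaw":0},{"delta_pos":[0,-80,-160],"yaw":0},{"delta_pos":[0,-110,-170],"yaw":0},{"delta_pos":[0,-110,-170],"yaw":0}]'
python3 look.py a6
```

```text
time: 6.7
tool_pos: [0.5068, -0.0095, 0.0155]
ee_rot: [-1.58, -0.001, -1.661]
wrist_force: [-15.4, 0.4, 12.2]
width: 0.0718
time: 7.5
tool_pos: [0.3453, 0.0052, 0.1308]
ee_rot: [-1.556, -0.001, -1.662]
wrist_force: [1.0, -0.8, 0.8]
width: 0.0718
t 7.5 tool rail xy mm -281.3317900192069 24.468650185279536 z 130.76980262766108 yaw err -0.005385898510847031 F [ 1.  -0.8  0.8]
white [324. 194.] size [ 82. 132.] rail xy mm [-54.6  38.6] ang -0.0
```

View pics/a6.png

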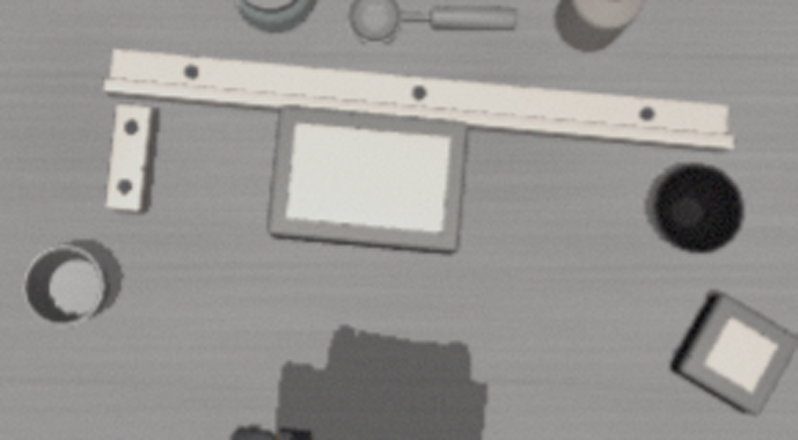

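The box is flat on the rail at (-54.6, 38.6) mm with angle 0, and still clear of the stop. Next I go round to its -y end with the jaws turned 90°.

```bash
python3 -m handwheel '[{"delta_pos":[114,-20,223],"yaw":-1.576},{"delta_pos":[114,-20,223],"yaw":-1.576},{"delta_pos":[114,-20,223],"yaw":-1.576},{"delta_pos":[114,-20,223],"yaw":-1.576},{"delta_pos":[114,-20,223],"yaw":-1.576},{"delta_pos":[114,-20,223],"yaw":-1.576},{"delta_pos":[114,-20,223],"yaw":-1.576},{"delta_pos":[114,-20,223],"yaw":-1.576},{"delta_pos":[114,-20,223],"yaw":-1.576},{"delta_pos":[114,-20,223],"yaw":-1.576},{"delta_pos":[114,-20,223],"yaw":-1.576},{"delta_pos":[114,-20,223],"yaw":-1.576}]' 145
python3 look.py a7; python3 -c "
from bench import robot
print(robot.get_obs()['ee_rot'])"
```

```text
time: 8.75
tool_pos: [0.5535, -0.1282, 0.1427]
ee_rot: [-1.57, 0.002, -0.086]
wrist_force: [0.2, -0.0, 0.8]
width: 0.0405
t 8.75 tool rail xy mm -62.44259947079089 -90.55859123888746 z 142.66268805201852 yaw err 1.5703516396691293 F [ 0.2 -0.   0.8]
white [323. 194.] size [ 83. 134.] rail xy mm [-54.9  38.7] ang 0.003
white [298. 161.] size [ 37. 325.] rail xy mm [ 16.7 103.1] ang -0.0
[-1.57033568  0.00209173 -0.08778312]
```

View pics/a7.png

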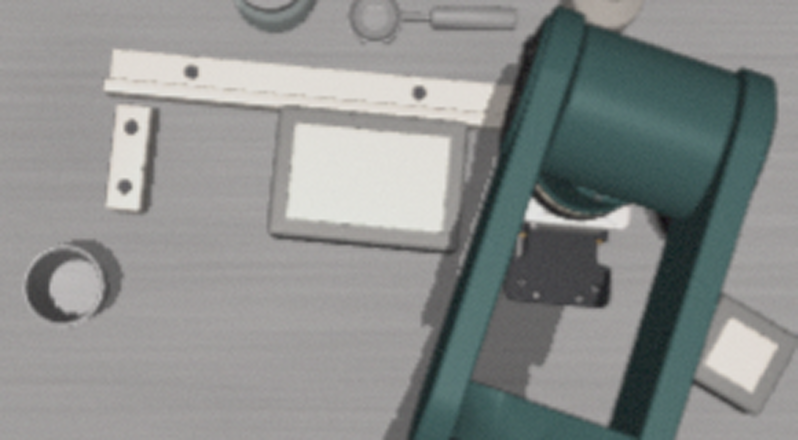

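Run:
```python
from h import *
x0=np.array([.6235,-.0433]);X=np.array([.9963,-.0859]);Y=np.array([.0859,.9963])
s=robot.snapshot("scene");im=s["image"].astype(int)
m=((im[...,2]>90)&(im[...,2]>im[...,0]*2)).astype(np.uint8);cs,_=cv2.findContours(m,0,2)
c=max(cs,key=cv2.contourArea);x,y,w,h=cv2.boundingRect(c);print(x,y,w,h)
p=ray(s,[(x+w/2,y+h/3)],.16)[0][:2]-x0;print("cap scene",p@X,p@Y)
t=robot.snapshot("top");
p=ray(t,[(190+600/2.75,130-2)],.14)[0][:2]-x0;print("bottle shoulder top",p@X,p@Y)
cv2.imwrite("pics/s7.png",s["image"][60:300,140:460,::-1].repeat(2,0).repeat(2,1))
```

```text
217 207 13 10
cap scene 0.10666909143934095 -0.14024445284174306
bottle shoulder top 0.09404508184152696 -0.12887633392425288
```

View pics/s7.png

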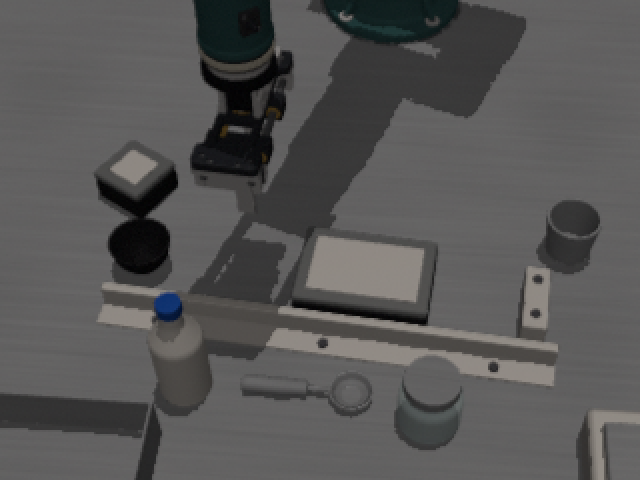

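The bottle is about 100 mm beyond the rail, so the gripper body clears it. Going down, then pushing.

```bash
python3 -m handwheel '[{"delta_pos":[2,40,0],"yaw":0},{"delta_pos":[4,80,0],"yaw":0},{"delta_pos":[4,105,0],"yaw":0},{"delta_pos":[4,120,0],"yaw":0},{"delta_pos":[4,127,0],"yaw":0},{"delta_pos":[4,127,0],"yaw":0},{"delta_pos":[4,127,0],"yaw":0}]'
python3 look.py a8
python3 -m handwheel '[{"delta_pos":[0,0,10],"yaw":0},{"delta_pos":[0,0,20],"yaw":0},{"delta_pos":[0,0,28],"yaw":0},{"delta_pos":[0,0,34],"yaw":0},{"delta_pos":[0,0,40],"yaw":0},{"delta_pos":[0,0,46],"yaw":0},{"delta_pos":[0,0,52],"yaw":0},{"delta_pos":[0,0,58],"yaw":0},{"delta_pos":[0,0,64],"yaw":0},{"delta_pos":[0,0,70],"yaw":0},{"delta_pos":[0,0,75],"yaw":0},{"delta_pos":[0,0,80],"yaw":0}]'
python3 look.py a9
```

```text
time: 9.6
tool_pos: [0.5585, -0.1288, 0.0201]
ee_rot: [-1.572, -0.003, -0.086]
wrist_force: [-0.0, -0.2, -0.4]
width: 0.0404
t 9.6 tool rail xy mm -57.37533775615915 -90.79245877222955 z 20.08924866748892 yaw err 1.570604537855333 F [-0.  -0.2 -0.4]
white [323. 194.] size [ 83. 134.] rail xy mm [-54.9  39. ] ang 0.003
white [298. 161.] size [ 37. 325.] rail xy mm [ 16.7 103.1] ang 0.0
time: 10.85
tool_pos: [0.5643, -0.0485, 0.0186]
ee_rot: [-1.571, -0.0, -0.086]
wrist_force: [-0.4, -3.1, 1.9]
width: 0.041
t 10.85 tool rail xy mm -58.58482182935806 -10.225824453611882 z 18.58140533945923 yaw err 1.570822444509603 F [-0.4 -3.1  1.9]
white [296. 192.] size [82. 88.] rail xy mm [-54.9 101. ] ang -0.009
white [426. 173.] size [ 38. 142.] rail xy mm [  16.3 -192.2] ang -0.012
white [274. 159.] size [ 37. 213.] rail xy mm [ 16.7 158.8] ang 0.0
```

View pics/a9.png

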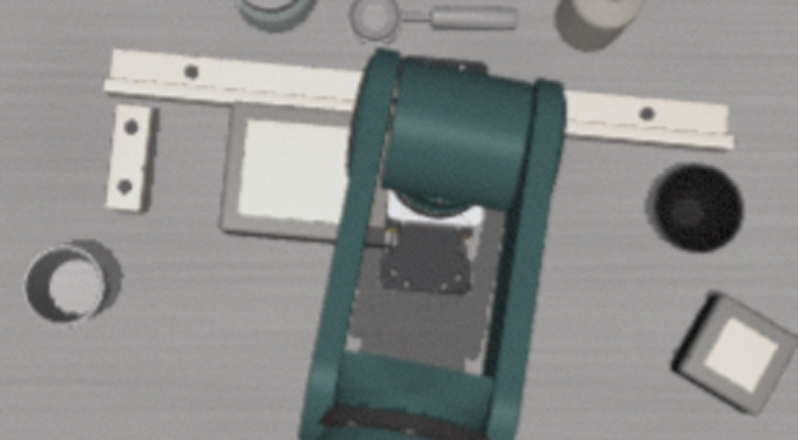

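The box is sliding along the rail and staying flat. Its left edge is at x≈235 in the zoom and the stop's inner face is at about 155.

```bash
python3 -m handwheel '[{"delta_pos":[0,0,5],"yaw":0},{"delta_pos":[0,0,11],"yaw":0},{"delta_pos":[0,0,17],"yaw":0},{"delta_pos":[0,0,23],"yaw":0},{"delta_pos":[0,0,29],"yaw":0},{"delta_pos":[0,0,35],"yaw":0},{"delta_pos":[0,0,41],"yaw":0},{"delta_pos":[0,0,46],"yaw":0},{"delta_pos":[0,0,51],"yaw":0},{"delta_pos":[0,0,55],"yaw":0},{"delta_pos":[0,0,57],"yaw":0},{"delta_pos":[0,0,57],"yaw":0}]'
python3 -m handwheel '[{"delta_pos":[0,0,2],"yaw":0},{"delta_pos":[0,0,4],"yaw":0},{"delta_pos":[0,0,5],"yaw":0},{"delta_pos":[0,0,5],"yaw":0}]'
python3 look.py a10
```

```text
time: 12.1
tool_pos: [0.5691, 0.0087, 0.0185]
ee_rot: [-1.57, -0.0, -0.086]
wrist_force: [0.9, -1.9, 1.4]
width: 0.0405
time: 12.5
tool_pos: [0.5695, 0.0132, 0.0184]
ee_rot: [-1.571, 0.0, -0.086]
wrist_force: [0.3, -2.6, 1.8]
width: 0.0404
t 12.5 tool rail xy mm -58.69010076325969 51.67718911409165 z 18.413307915984124 yaw err 1.5707602608501303 F [ 0.3 -2.6  1.8]
white [264. 189.] size [82. 64.] rail xy mm [-55.3 174.5] ang -1.569
white [407. 171.] size [ 37. 232.] rail xy mm [  16.5 -146.9] ang -0.001
white [254. 157.] size [ 37. 121.] rail xy mm [ 16.7 205. ] ang 0.001
```

View pics/a10.png

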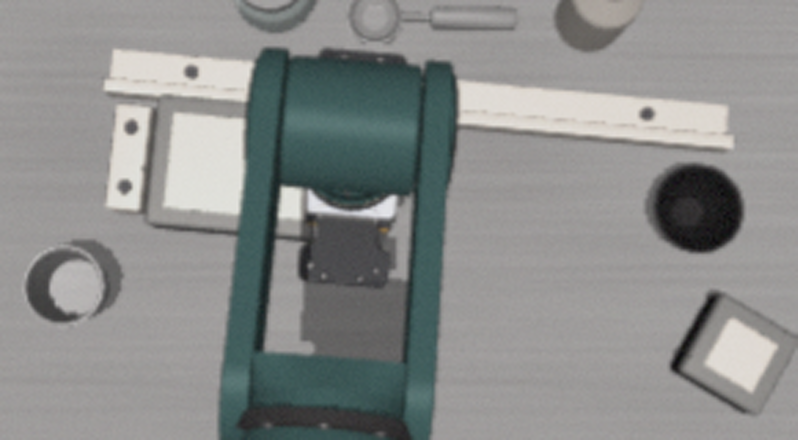

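The gap to the stop is only a few mm now. I'll creep in until the force rises.

```bash
python3 -m handwheel '[{"delta_pos":[0,0,1],"yaw":0},{"delta_pos":[0,0,2],"yaw":0},{"delta_pos":[0,0,2],"yaw":0}]'
python3 -m handwheel '[{"delta_pos":[0,0,1],"yaw":0},{"delta_pos":[0,0,2],"yaw":0},{"delta_pos":[0,0,2],"yaw":0}]'
python3 -m handwheel '[{"delta_pos":[0,0,1],"yaw":0},{"delta_pos":[0,0,2],"yaw":0},{"delta_pos":[0,0,2],"yaw":0}]'
```

```text
time: 12.85
tool_pos: [0.5696, 0.0152, 0.0184]
ee_rot: [-1.571, 0.0, -0.086]
wrist_force: [0.3, -4.1, 1.4]
width: 0.0404
time: 13.15
tool_pos: [0.5698, 0.0173, 0.0185]
ee_rot: [-1.571, -0.0, -0.086]
wrist_force: [0.1, -3.3, 1.5]
width: 0.0406
time: 13.45
tool_pos: [0.57, 0.019, 0.0184]
ee_rot: [-1.571, 0.0, -0.086]
wrist_force: [-0.4, -4.7, 1.5]
width: 0.0406
```

```bash
python3 -m handwheel '[{"delta_pos":[0,0,1],"yaw":0},{"delta_pos":[0,0,2],"yaw":0},{"delta_pos":[0,0,2],"yaw":0}]'
python3 -m handwheel '[{"delta_pos":[0,0,1],"yaw":0},{"delta_pos":[0,0,2],"yaw":0},{"delta_pos":[0,0,2],"yaw":0}]'
python3 look.py a11
```

```text
time: 13.75
tool_pos: [0.5699, 0.019, 0.0185]
ee_rot: [-1.575, 0.0, -0.086]
wrist_force: [-0.8, -8.4, 2.2]
width: 0.0401
time: 14.05
tool_pos: [0.5698, 0.019, 0.0185]
ee_rot: [-1.578, 0.001, -0.087]
wrist_force: [-1.4, -12.7, 2.6]
width: 0.0406
t 14.05 tool rail xy mm -58.87813167580999 57.463885015344694 z 18.500440255938745 yaw err 1.5700731308870406 F [ -1.4 -12.7   2.6]
white [261. 189.] size [82. 58.] rail xy mm [-55.2 183.4] ang 1.553
white [404. 171.] size [ 37. 246.] rail xy mm [  16.5 -140. ] ang -0.001
white [252. 157.] size [ 37. 109.] rail xy mm [ 16.7 210.9] ang 0.001
```

The tool has stalled with the force rising to 12.7 N, so the box is on the stop. Backing off straight and lifting away.

```bash
python3 -m handwheel '[{"delta_pos":[0,0,-5],"yaw":0},{"delta_pos":[0,0,-20],"yaw":0},{"delta_pos":[0,0,-50],"yaw":0},{"delta_pos":[0,-30,-60],"yaw":0},{"delta_pos":[0,-80,-60],"yaw":0},{"delta_pos":[0,-120,-60],"yaw":0},{"delta_pos":[-50,-150,-60],"yaw":0},{"delta_pos":[-100,-150,-60],"yaw":0},{"delta_pos":[-150,-150,-60],"yaw":0},{"delta_pos":[-200,-150,-60],"yaw":0},{"delta_pos":[-220,-150,-60],"yaw":0},{"delta_pos":[-220,-150,-60],"yaw":0}]'
python3 look.py a12
```

```text
time: 15.3
tool_pos: [0.3437, -0.017, 0.1685]
ee_rot: [-1.569, -0.001, -0.086]
wrist_force: [0.3, -0.6, -0.3]
width: 0.0407
t 15.3 tool rail xy mm -281.0135849593654 2.198134232778005 z 168.45018489486625 yaw err 1.5712935137186945 F [ 0.3 -0.6 -0.3]
white [277. 190.] size [ 81. 132.] rail xy mm [-55.  146.3] ang 0.0
```

View pics/a12.png

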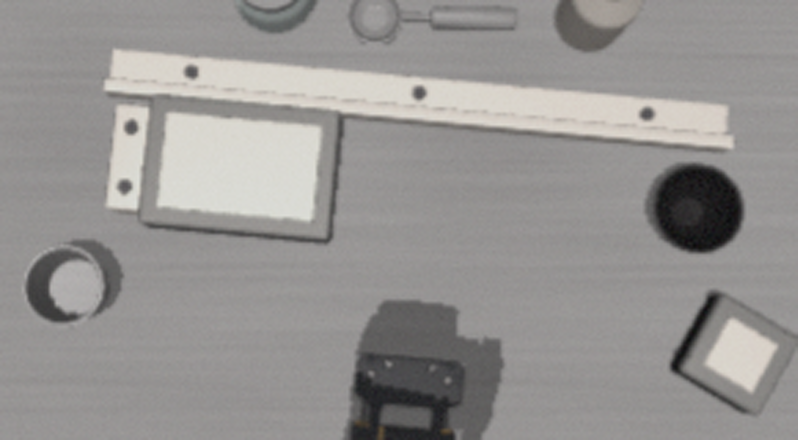

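The box is snug in the corner at (-55.0, 146.3) mm in the rail frame with angle 0.0; the nominal position is (-55, 145). Nothing else has moved and the hand is clear, so I'm handing in.

```bash
python3 -c "
from bench import robot
print(robot.close_job())"
```

```text
the job is handed in; nothing more can be done
None
```

The lunch box is in the corner, with its long side flat against the rail and its short end against the block. I handed the job in at about 15 s of the 67 s allowed, and it returned no verdict.

- **Push to the rail:** I pushed the near long side with two fingers held parallel to the rail. That turned the box into line and pressed it flat, with the tool stalling at about 15 N sideways. The box then measured (-54.6, 38.6) mm in the rail frame at angle 0.0, still well short of the block.
- **Push to the block:** I went round to the other end and slid the box along the rail until the tool stalled at about 13 N.
- **Last check:** after the hand was clear, the top camera put the box at (-55.0, 146.3) mm, angle 0.0 rad. The nominal corner is (-55, 145), so it is about 1 mm off, which is within the camera calibration.
- **Other things:** in the last top view, which cuts off the bottle and jar at its edge, everything else looks where it started. I compared by eye and did not measure it. I did not measure the box's height or tilt separately.

One call was refused because its rows had no yaw value. Nothing moved, and I sent it again with yaw included.

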